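Put the slotted shim away in the push-latch tray

ROBOT

A 7-joint arm with a two-finger parallel gripper is mounted at the origin on the work surface. World frame = base frame: x ahead of the robot, y to its left, z up, the work surface at z = 0. Lengths are in mm, angles in rad, forces in N, time in s.
With the tool pointing down it reaches from about 425 to 875 mm from the base axis. Payload 4.7 kg.
Tool frame: the origin (TCP) lies at the very end of the fingers, on their centre line; the grasp point (between the pads) lies ctrl.tcp_to_grasp behind it (ctrl.tcp_to_grasp is the distance from the TCP to the grasp point, in mm); z points along the fingers, y is the line along which they close (so a half turn about z gives the same grasp; the last joint's range is limited). The gripper opens to 85 mm and grips with 20 to 120 N. Pads are 22 mm wide; open, the fingers measure 114 mm over their backs; the gripper's body (76 mm by 85 mm) begins 54 mm behind the grasp point. The pads swing forward as they close: fully open they stand 13 mm farther back than shut.
Start: joints at [-1.238, 0.321, -0.07, 1.45, 0.023, 1.371, -0.057], TCP at [203.755, 617.259, 231.349] pointing down, gripper open.
Joint ranges: [-2.86, 2.86], [-0.3, 2.09], [-1.38, 1.24], [0.06, 2.45], [-1.56, 4.7], [0.09, 2.05], [-2.69, 2.69]. Speed limits (rad/s): [2.57, 2.57, 3.14, 3.14, 3.14, 3.14, 3.14].

INTERFACE

Orientations are given as a unit quaternion [w, x, y, z].
In Python, from cell import ctrl gives the robot as it stands. The module is installed in compiled form; this text tells all that it offers.
- The arm moves only by the tool arm_command, never from a script. Its argument "motion" is a list that holds one entry, the list of rows, each a list of 7 numbers: the shift along the world's x, y, z in cm, then the turn, a rotation vector about the world's x, y, z in rad, then the opening in per cent of the stroke, from 0 (shut) to 100 (fully open). A call has 1 to 20 rows; each row is the pose to reach, as a shift and turn from the pose commanded when the call began; what a row does not reach only later rows make up. A row lasts 1/8 s, in which the tool goes at most 62.5 mm and 10.7 degrees, less where a joint would pass 70% of its speed; a pose out of reach is approached as far as the arm can. A call with a gripper value outside its range is refused whole. The fingers move at their own pace and stop on an object; "force" is the grip in N (left out, the last holds). Time passes only in rows, so rows that repeat a pose let the fingers close. It gives the time, the measured TCP pose, the force, the opening and the grip force at its end, in the units of the state.
- ctrl.get_obs(): the state, without advancing time (a new reading comes with each control period).
- ctrl.read_camera(name): name is "side" or "top" or "wrist"; returns a dict with "pixels" (384x512x3 uint8, red, green, blue), "camera_matrix" (3x3 intrinsics, pixels), "D" ([k1, k2, p1, p2, k3] as OpenCV has them; the pictures are not rectified), "pose" (4x4, takes a point from camera to world coordinates); the wrist camera has in their place "T_tool_cam" (4x4, takes a point from camera to tool coordinates, whose origin is the TCP and whose axes are the flange's). Camera axes: x right, y down, z forward; pixel columns grow to the right and rows downward; lengths in mm; the calibration is good to about 2 mm. A picture is of the moment at which its call begins: read the wrist's pose just before it. There is no depth.
- ctrl.finish_job(): hands the job in; it is judged then, once.
The state is a dict: "clock": time; "joints": joint angles; "qd": joint speeds; "effort": joint torques, N m; "eef_pos": TCP position; "eef_rot": TCP orientation; "contact_force": force on the tool from outside, world axes, zero at the start; "moment": the same for the moment, N m; "finger_gap": opening from 0.0 (shut) to 1.0 (fully open); "gripper_force": force on a finger pad.
Only numpy, scipy, OpenCV 4.12 (cv2) and the standard library are available. Lean on these libraries where they do the work, as an engineer would, in place of code of your own. Each camera call takes 0.05 s, during which the arm holds its last target. There are 200 camera calls.

TASK

Put the thin steel shim away. It lies flat on the steel plate, too thin to pick up there: slide it along the plate until its plain end sticks out over the plate's near edge (the one facing the robot), take it by that end, and lay it flat in the open tray without letting it fall on the bench. Then push the tray in until its latch catches, let go, and make sure that it stays in; leave the other things on the bench alone.

Things in the scene. Friction and masses are not known exactly. Their poses are not given: they have to be found in the camera images.
- shim_mid (a point): Thin flat steel shim, 95 long (x) x 56 wide (y) x 3 mm, about 0.115 kg. Point: centre of its outline, half-way up; centre of mass 3 mm from it towards -x. The -x end (near the robot) is plain and square; the +x end has an open slot 16 wide, 30 mm deep. Starts flat on the plate and slides easily on it: a fingertip pressed on it with 4 to 8 N drags it along.
- shim_end (a point): Middle of the plain (-x) end of the shim, half-way up its thickness; same axes as the shim.
- plate: Dark smooth steel plate fixed on the bench, 170 (x) x 150 (y) x 30 mm high. Origin at the centre of its underside. Its -x edge faces the robot: slide the shim over that edge, along the plate's -x. With 30 to 38 mm sticking out the shim still lies safely and can be pinched there across its 56 mm width, fingertips a little below its underside.
- plate_edge (a point): Middle of the plate's near (-x) top edge, on the top face; same axes as the plate.
- unit: Low grey housing of the tray, fixed on the bench: 164 wide (y), 170 deep (x), 56 mm high, open at the front. Origin on the bench under the middle of the housing's front edge; x points into the housing. The tray comes out towards -x, the robot.
- tray (a joint): How far the tray stands out, m: 0 = pressed in to its stop, 0.0095 = latched, 0.13 = fully out (start). A spring pushes it out with 3 to 5 N. Push-push latch: press it to within 2 mm of 0, let go, and it springs back to 0.0095 and stays; pressed less far, it comes all the way out. A second press to below 0.003 frees it again.
- tray_floor (a point): Centre of the tray's flat inner floor (top face, 17 mm above the bench), moves with the tray; axes as the unit. Inside: 140 wide (y), 136 mm long (x); side and back walls rise 17 mm above the floor. Fully out, the first 130 mm behind the front panel is open to above; the middle of that open part lies 3 mm from this point towards -x.
- tray_face (a point): Centre of the outside of the tray's flat front panel (no handle), 28 mm above the bench, moves with the tray; x points into the housing. The panel is 160 wide and 44 mm high, 6 to 50 mm above the bench; pressing it here along +x pushes the tray in.
- screwdriver: Screwdriver lying on the bench; leave alone.
- jar: Closed glass jar, 66 mm across, 85 mm high, standing on the bench; leave alone.
- wrench: Steel wrench lying on the bench; leave alone.
Not all that is in view belongs to the job. Several things have the shape of the unit; the one meant has the colours described above.

How it is judged:
By the outcome, as a careful person would: the job done as asked, in the order asked, and still so for the second after the job is handed in, with the robot touching nothing.
It also fails if it takes over 61 s, if anything falls off the work surface, if the arm or the gripper's body presses on something with over 40 N, if the wrist force passes 120 N, or if a joint passes its speed limit or range.

## Working session

There is one attempt and no reset: what is moved stays moved. The work goes in short steps, Python scripts to look and compute and a tool call to move; the robot and the scene stay as the last step left them, time stands still between calls to the robot, and variables do not carry over. Pictures are saved under pics/ and viewed, at most 10 in all, crops included, and the job is handed in when it is done.

Besides the shell and the picture viewer there is one more tool, called after "Request:" as a command line: name --argument value ..., lists and objects as JSON in quotes. arm_command: Moves the arm, as the interface text tells. Its arguments: {"type":"object","properties":{"motion":{"type":"array","items":{"type":"array","items":{"type":"array","items":{"type":"number"}}}},"force":{"type":"number"}},"required":["motion"]}

```bash
mkdir -p pics
python3 - <<'E'
from cell import ctrl
import cv2
print(ctrl.tcp_to_grasp, {k:v for k,v in ctrl.get_obs().items() if k in('clock','eef_pos','eef_rot','contact_force','finger_gap')})
for n in("top","side"):
    c=ctrl.read_camera(n); cv2.imwrite(f"pics/{n}0.png",cv2.resize(c["pixels"][:,:,::-1],(800,600),interpolation=cv2.INTER_CUBIC))
    print(n,c["camera_matrix"].tolist(),c["D"],c["pose"].round(3).tolist())
E
```

```text
18.700000000000003 {'clock': 0.0, 'eef_pos': array([203.59612042, 616.72848035, 230.19361948]), 'eef_rot': array([-1.03980245e-04,  1.58710654e-01,  9.87324672e-01, -9.53207820e-04]), 'contact_force': array([ 1.17378447,  0.14795242, -0.79309907]), 'finger_gap': 1.0008121004366974}
top [[487.7019698989635, 0.0, 251.69878463004596], [0.0, 487.7019698989635, 191.40154906374173], [0.0, 0.0, 1.0]] [-0.03268674  0.          0.          0.          0.        ] [[0.017, -0.979, 0.204, 142.043], [-1.0, -0.017, 0.002, -94.501], [0.002, -0.204, -0.979, 1514.646], [0.0, 0.0, 0.0, 1.0]]
side [[396.10572916224135, 0.0, 256.69788263731255], [0.0, 396.10572916224135, 192.46658632366163], [0.0, 0.0, 1.0]] [-0.13576751  0.          0.          0.          0.        ] [[0.964, -0.142, 0.223, 118.382], [-0.265, -0.563, 0.783, -1286.694], [0.014, -0.814, -0.58, 937.409], [0.0, 0.0, 0.0, 1.0]]
```

View pics/top0.png

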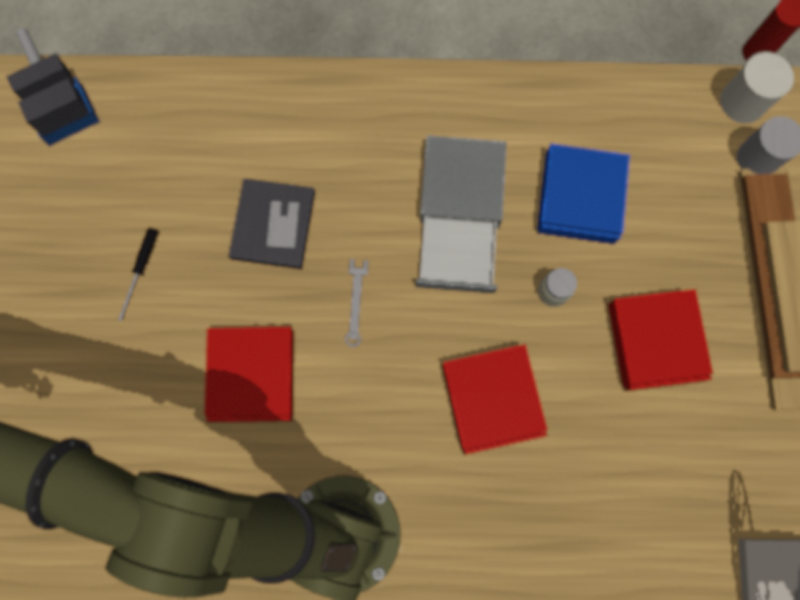

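View pics/side0.png

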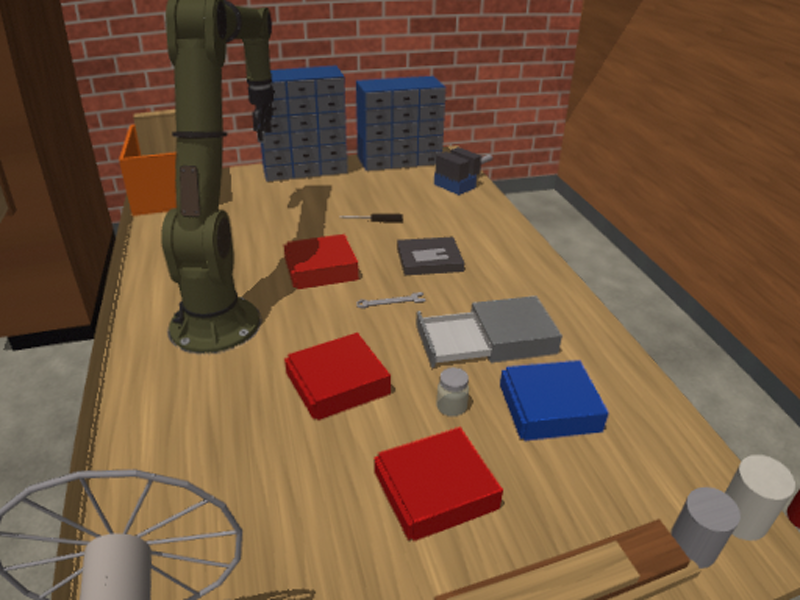

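The top view shows the plate at (272,224), with the shim at (283,224) and its slot pointing +x. The grey unit is at (460,215) with the tray open toward the robot. The wrench is between them at (356,300) and the jar is at (558,287). The side view agrees with this.

```bash
cat > h.py <<'E'
from cell import ctrl
import cv2, numpy as np
from scipy.spatial.transform import Rotation as R
def shot(n):
    o=ctrl.get_obs(); c=ctrl.read_camera(n)
    if n=="wrist":
        T=np.eye(4); T[:3,:3]=R.from_quat(np.roll(o["eef_rot"],-1)).as_matrix(); T[:3,3]=o["eef_pos"]
        c["pose"]=T@c["T_tool_cam"]
    return c
def ray(c,px,z):
    p=cv2.undistortPoints(np.array(px,float).reshape(-1,1,2),c["camera_matrix"],c["D"])[:,0]
    d=np.c_[p,np.ones(len(p))]@c["pose"][:3,:3].T; t=c["pose"][:3,3]
    return t+d*((np.array(z)-t[2])/d[:,2])[:,None]
def crop(c,x,y,w,h,s,f):
    cv2.imwrite(f,cv2.resize(c["pixels"][y:y+h,x:x+w,::-1],None,fx=s,fy=s,interpolation=cv2.INTER_CUBIC))
def st():
    o=ctrl.get_obs(); print({k:np.round(o[k],3).tolist() for k in("clock","eef_pos","eef_rot","contact_force","finger_gap","gripper_force")})
E
python3 - <<'E'
from h import *
c=shot("top")
a=c["pixels"][110:180,140:210,::-1]; b=c["pixels"][80:190,262:330,::-1]
a=cv2.resize(a,None,fx=5.4,fy=5.4,interpolation=cv2.INTER_CUBIC); b=cv2.resize(b,None,fx=5.4,fy=5.4,interpolation=cv2.INTER_CUBIC)
a=cv2.copyMakeBorder(a,0,b.shape[0]-a.shape[0],0,20,cv2.BORDER_CONSTANT)
cv2.imwrite("pics/t1.png",np.hstack([a,b])); print(a.shape,b.shape)
E
```

```text
(594, 398, 3) (594, 367, 3)
```

View pics/t1.png

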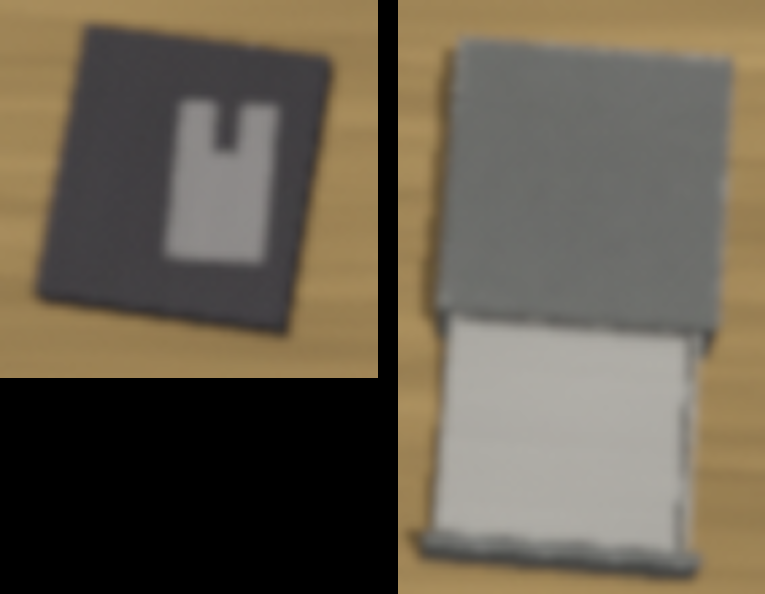

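The shim outline is (180,100), (281,104), (265,264), (165,258). The plate top is (85,25), (333,60), (290,333), (38,298). The housing top is (458,38), (733,60), (712,330), (438,308). The tray panel's top front edge runs from about (420,552) to (697,575).

Run:
```python
from h import *
c=shot("top")
def go(n,pts,ox,oy,x0,z):
    P=ray(c,[((x-x0+.5)/5.4-.5+ox,(y+.5)/5.4-.5+oy) for x,y in pts],[z]*len(pts))
    print(n,P.mean(0).round(1),"\n",P.round(1).tolist(),"sides",[round(float(np.linalg.norm(P[i]-P[i-1])),1) for i in range(len(P))],
      "dirs",[round(float(np.degrees(np.arctan2(*(P[i]-P[i-1])[[1,0]]))),1) for i in range(len(P))])
go("shim",[(180,100),(281,104),(265,264),(165,258)],140,110,0,32)
go("plate",[(85,25),(333,60),(290,333),(38,298)],140,110,0,30)
go("unit",[(458,38),(733,60),(712,330),(438,308)],262,80,398,56)
go("panel",[(420,550),(697,573)],262,80,398,50)
go("panelback",[(420,533),(697,553)],262,80,398,50)
go("panelbot",[(697,577)],262,80,398,6)
go("floor",[(432,528),(673,550)],262,80,398,17)
```

```text
shim [604.5 135.8  32. ] 
 [[654.1, 163.5, 32.0], [652.6, 103.6, 32.0], [554.4, 108.8, 32.0], [557.1, 167.4, 32.0]] sides [97.1, 60.0, 98.3, 58.7] dirs [-2.3, -91.5, 177.0, 87.4]
plate [607.  157.7  30. ] 
 [[701.0, 223.1, 30.0], [681.3, 74.1, 30.0], [513.7, 92.7, 30.0], [532.2, 240.7, 30.0]] sides [169.6, 150.2, 168.6, 149.2] dirs [-6.0, -97.5, 173.7, 82.8]
unit [ 701.5 -228.6   56. ] 
 [[790.8, -153.3, 56.0], [779.9, -316.4, 56.0], [612.3, -301.7, 56.0], [622.8, -142.9, 56.0]] sides [168.3, 163.5, 168.2, 159.2] dirs [-3.5, -93.8, 175.0, 86.2]
panel [ 474.7 -213.2   50. ] 
 [[480.1, -134.2, 50.0], [469.3, -292.2, 50.0]] sides [158.4, 158.4] dirs [86.1, -93.9]
panelback [ 485.5 -213.2   50. ] 
 [[490.1, -134.1, 50.0], [481.0, -292.3, 50.0]] sides [158.5, 158.5] dirs [86.7, -93.3]
panelbot [ 476.8 -298.1    6. ] 
 [[476.8, -298.1, 6.0]] sides [0.0] dirs [0.0]
floor [ 495.6 -212.4   17. ] 
 [[501.0, -141.9, 17.0], [490.2, -282.8, 17.0]] sides [141.3, 141.3] dirs [85.6, -94.4]
```

Request:
arm_command --motion '[[[40.2, -48.1, -5, 0, 0, 0.28, 0], [40.2, -48.1, -5, 0, 0, 0.28, 0], [40.2, -48.1, -5, 0, 0, 0.28, 0], [40.2, -48.1, -5, 0, 0, 0.28, 0], [40.2, -48.1, -5, 0, 0, 0.28, 0], [40.2, -48.1, -5, 0, 0, 0.28, 0], [40.2, -48.1, -5, 0, 0, 0.28, 0], [40.2, -48.1, -5, 0, 0, 0.28, 0], [40.2, -48.1, -5, 0, 0, 0.28, 0], [40.2, -48.1, -5, 0, 0, 0.28, 0], [40.2, -48.1, -5, 0, 0, 0.28, 0], [40.2, -48.1, -5, 0, 0, 0.28, 0], [40.2, -48.1, -15, 0, 0, 0.28, 0], [40.2, -48.1, -16.5, 0, 0, 0.28, 0], [40.2, -48.1, -16.5, 0, 0, 0.28, 0], [40.2, -48.1, -16.5, 0, 0, 0.28, 0]]]'

```text
clock: 2.2
eef_pos: [606.7, 138.0, 68.6]
eef_rot: [0.001, 0.018, 1.0, 0.001]
contact_force: [0.9, 0.9, 1.1]
finger_gap: -0.001
gripper_force: 0.0
```

Run:
```python
from h import *
st(); c=shot("wrist"); print(c["T_tool_cam"].round(2).tolist())
crop(c,0,0,512,384,1.5,"pics/w1.png"); st()
```

```text
{'clock': 2.2, 'eef_pos': [606.676, 138.012, 68.551], 'eef_rot': [0.001, 0.018, 1.0, 0.001], 'contact_force': [0.945, 0.886, 1.093], 'finger_gap': -0.001, 'gripper_force': 0.0}
[[0.0, -0.95, -0.3, 76.76], [1.0, 0.0, 0.0, 0.21], [-0.0, -0.3, 0.95, -141.76], [0.0, 0.0, 0.0, 1.0]]
{'clock': 2.25, 'eef_pos': [607.487, 137.8, 69.399], 'eef_rot': [0.002, 0.019, 1.0, 0.001], 'contact_force': [0.254, 0.155, 1.109], 'finger_gap': 0.001, 'gripper_force': 0.0}
```

View pics/w1.png

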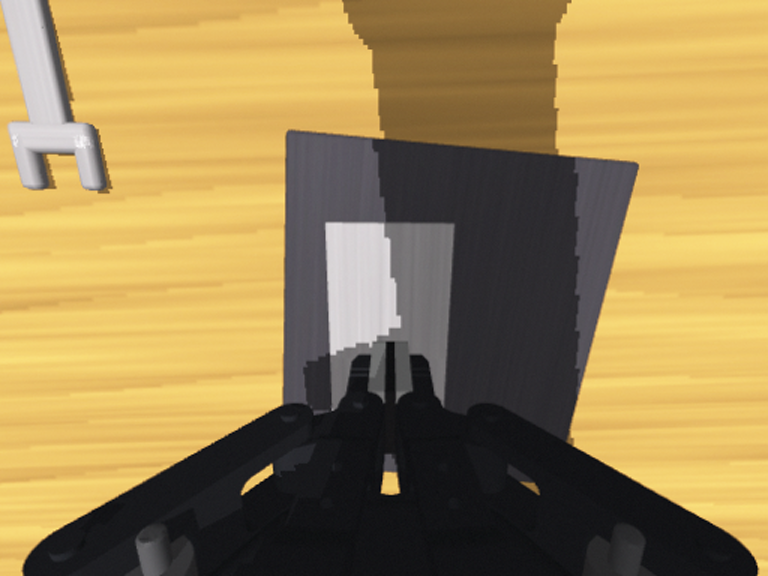

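The wrist view shows the shim's plain end from (325,222) to (455,222), its sides running to (331,330) and (449,370), and the plate's near edge from (287,130) to (638,163). The fingers are over the shim.

Run:
```python
from h import *
c=shot("wrist")
q=lambda L:[((x+.5)/1.5-.5,(y+.5)/1.5-.5) for x,y in L]
P=ray(c,q([(287,130),(638,163)]),[30]*2); S=ray(c,q([(325,222),(455,222)]),[33]*2); D=ray(c,q([(331,330),(449,370)]),[33]*2)
print(P.round(1),S.round(1),D.round(1),"len",np.linalg.norm(P[0]-P[1]),np.linalg.norm(S[0]-S[1]))
e=P.mean(0)-0;s=S.mean(0)
d=P[1]-P[0] if P[1][1]>P[0][1] else P[0]-P[1]
yaw=np.degrees(np.arctan2(-d[0],d[1]));u=np.array([np.cos(np.radians(yaw)),np.sin(np.radians(yaw))])
print("yaw",yaw,"edge",e,"end",s,"inset",(s-e)[:2]@u,"u",u)
d=S[1]-S[0];d=d*np.sign(d[1]);print("shimyaw",np.degrees(np.arctan2(-d[0],d[1])),[np.degrees(np.arctan2(*(D[i]-S[i])[[1,0]])) for i in(0,1)])
```

```text
[[520.1  99.2  30. ]
 [538.6 245.4  30. ]] [[557.9 112.1  33. ]
 [560.  168.3  33. ]] [[608.9 110.5  33. ]
 [632.2 166.2  33. ]] len 147.409581646888 56.30278616059048
yaw -7.230807631386258 edge [529.32833736 172.32571687  30.        ] end [558.99775584 140.18222694  33.        ] inset 33.4792565903384 u [ 0.99204717 -0.12586667]
shimyaw -2.137636443594559 [np.float64(-1.6898704562704179), np.float64(-1.663566322801538)]
```

Request:
arm_command --motion '[[[0.3, 0, -2.5, 0, 0, 0, 0], [0.3, 0, -2.9, 0, 0, 0, 0], [0.3, 0, -3.1, 0, 0, 0, 0], [0.3, 0, -3.1, 0, 0, 0, 0]]]'

```text
clock: 2.8
eef_pos: [609.4, 136.5, 36.5]
eef_rot: [0.001, 0.019, 1.0, 0.0]
contact_force: [-0.7, 0.1, -0.8]
finger_gap: 0.002
gripper_force: 0.0
```

Request:
arm_command --motion '[[[0, 0, -0.15, 0, 0, 0, 0], [0, 0, -0.3, 0, 0, 0, 0], [0, 0, -0.35, 0, 0, 0, 0], [0, 0, -0.35, 0, 0, 0, 0]]]'

```text
clock: 3.3
eef_pos: [609.3, 136.4, 33.2]
eef_rot: [0.001, 0.019, 1.0, 0.0]
contact_force: [-0.9, -0.7, 6.4]
finger_gap: 0.0
gripper_force: 3.0
```

Request:
arm_command --motion '[[[-0.3, 0.04, 0, 0, 0, 0, 0], [-0.8, 0.1, 0, 0, 0, 0, 0], [-1.3, 0.17, 0, 0, 0, 0, 0], [-1.8, 0.23, 0, 0, 0, 0, 0], [-2.3, 0.29, 0, 0, 0, 0, 0], [-2.8, 0.36, 0, 0, 0, 0, 0], [-3.0, 0.38, 0, 0, 0, 0, 0]]]'

```text
clock: 4.18
eef_pos: [579.9, 140.4, 33.1]
eef_rot: [0.002, 0.019, 1.0, 0.001]
contact_force: [2.6, 0.3, 5.5]
finger_gap: 0.002
gripper_force: 2.8
```

Request:
arm_command --motion '[[[-0.3, 0.04, 0, 0, 0, 0, 0], [-0.8, 0.1, 0, 0, 0, 0, 0], [-1.3, 0.17, 0, 0, 0, 0, 0], [-1.8, 0.23, 0, 0, 0, 0, 0], [-2.3, 0.29, 0, 0, 0, 0, 0], [-2.8, 0.36, 0, 0, 0, 0, 0], [-3.0, 0.38, 0, 0, 0, 0, 0]]]'

```text
clock: 5.05
eef_pos: [550.0, 144.2, 33.1]
eef_rot: [0.002, 0.019, 1.0, 0.001]
contact_force: [2.5, -0.8, 6.0]
finger_gap: 0.004
gripper_force: 2.9
```

Run:
```python
from h import *
c=shot("wrist"); crop(c,170,60,220,160,3.5,"pics/w2.png"); st()
```

```text
{'clock': 5.1, 'eef_pos': [549.813, 144.228, 33.128], 'eef_rot': [0.002, 0.019, 1.0, 0.001], 'contact_force': [1.095, -0.443, 5.535], 'finger_gap': -0.002, 'gripper_force': 3.152}
```

View pics/w2.png

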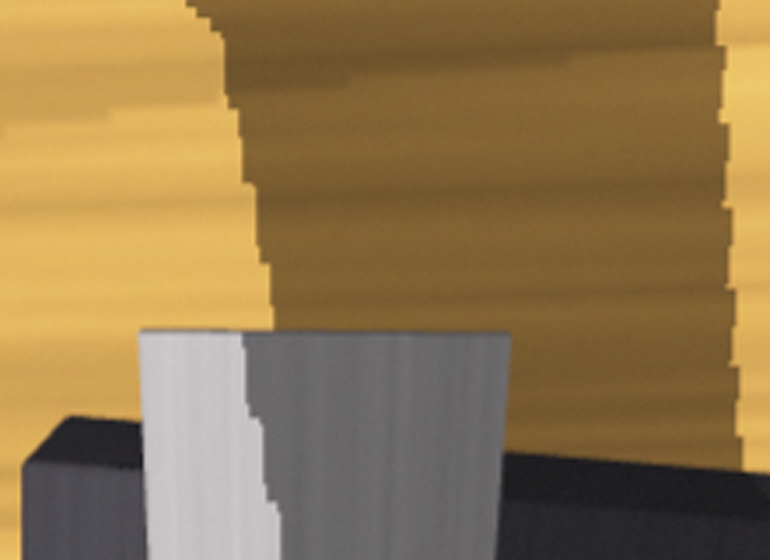

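The shim's plain end runs from (138,330) to (511,333), overhanging the plate. The plate's top near edge runs from (24,464) to (768,521) in the crop.

Run:
```python
from h import *
c=shot("wrist")
q=lambda L:[((x+.5)/3.5-.5+170,(y+.5)/3.5-.5+60) for x,y in L]
P=ray(c,q([(24,464),(768,521)]),[30]*2); S=ray(c,q([(138,330),(511,333)]),[33]*2)
e=P[0];s=S.mean(0);d=P[1]-P[0];d*=np.sign(d[1])
n=np.array([d[1],-d[0]])/np.linalg.norm(d[:2])
print(P.round(1),S.round(1),"out",(e-s)[:2]@n,"w",np.linalg.norm(S[0]-S[1]),"mid",s.round(1))
d=S[1]-S[0];d=d*np.sign(d[1]);print("shimyaw",np.degrees(np.arctan2(-d[0],d[1])))
```

```text
[[518.8  99.6  30. ]
 [533.2 218.5  30. ]] [[497.6 120.2  33. ]
 [500.2 175.7  33. ]] out 25.560872072400745 w 55.54329664702572 mid [498.9 148.   33. ]
shimyaw -2.675492112054083
```

Request:
arm_command --motion '[[[-0.3, 0.04, 0, 0, 0, 0, 0], [-0.7, 0.09, 0, 0, 0, 0, 0], [-0.9, 0.11, 0, 0, 0, 0, 0], [-0.9, 0.11, 0, 0, 0, 0, 0], [-0.9, 0.11, 1.0, 0, 0, 0, 0], [-0.9, 0.11, 5, 0, 0, 0, 0], [-4.9, 0.43, 7, 0, 0, 0, 100], [-4.9, 0.43, 7, 0, 0, 0, 100], [-4.9, 0.43, 7, 0, 0, 0, 100], [-4.9, 0.43, 7, 0, 0, 0, 100], [-4.9, 0.43, 7, 0, 0, 0, 100]]]'

```text
clock: 6.52
eef_pos: [499.9, 147.8, 101.2]
eef_rot: [-0.0, 0.02, 1.0, -0.0]
contact_force: [-0.4, 0.0, 0.0]
finger_gap: 1.0
gripper_force: 0.0
```

Run:
```python
from h import *
st();c=shot("wrist"); crop(c,0,0,512,384,1.5,"pics/w3.png")
```

```text
{'clock': 6.525, 'eef_pos': [499.853, 147.786, 101.154], 'eef_rot': [-0.0, 0.02, 1.0, -0.0], 'contact_force': [-0.376, 0.005, 0.015], 'finger_gap': 1.0, 'gripper_force': 0.0}
```

View pics/w3.png

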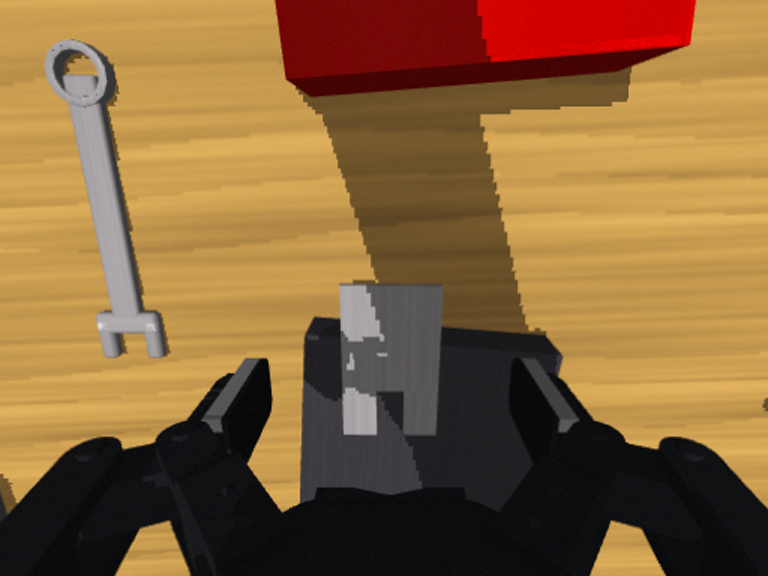

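The shim's end runs from (340,284) to (443,284) and its slot end from (344,435) to (437,435). The plate's top near edge runs from about (304,336) to (562,358). The fingers straddle the shim.

Run:
```python
from h import *
c=shot("wrist")
q=lambda L:[((x+.5)/1.5-.5,(y+.5)/1.5-.5) for x,y in L]
P=ray(c,q([(304,336),(562,358)]),[30]*2); S=ray(c,q([(340,284),(443,284),(344,435),(437,435)]),[33]*4)
e=P[0];s=S[:2].mean(0);d=P[1]-P[0];d*=np.sign(d[1])
n=np.array([d[1],-d[0]])/np.linalg.norm(d[:2])
f=S[2:].mean(0);a=f-s
print(P.round(1),S.round(1),"out",(e-s)[:2]@n,"len",np.linalg.norm(a),"yaw",np.degrees(np.arctan2(a[1],a[0])),"mid",s.round(1))
```

```text
[[519.3  99.   30. ]
 [538.7 245.8  30. ]] [[488.4 122.   33. ]
 [490.5 177.1  33. ]
 [584.  117.3  33. ]
 [586.1 173.5  33. ]] out 36.22369314489612 len 95.71216186601995 yaw -2.51071622040394 mid [489.4 149.6  33. ]
```

Request:
arm_command --motion '[[[0.1, 0.12, -4, 0, 0, 0, 100], [0.1, 0.12, -7.5, 0, 0, 0, 100], [0.1, 0.12, -8.4, 0, 0, 0, 100], [0.1, 0.12, -8.4, 0, 0, 0, 100], [0.1, 0.12, -8.4, 0, 0, 0, 72], [0.1, 0.12, -8.4, 0, 0, 0, 72], [0.1, 0.12, -8.4, 0, 0, 0, 72], [0.1, 0.12, -8.4, 0, 0, 0, 72]]]'

```text
clock: 7.62
eef_pos: [501.0, 149.4, 18.2]
eef_rot: [0.0, 0.019, 1.0, 0.0]
contact_force: [0.5, -0.6, -0.8]
finger_gap: 0.717
gripper_force: 0.0
```

Run:
```python
from h import *
st();c=shot("wrist"); a=c["pixels"][150:384,100:420,::-1]; c=shot("side"); b=c["pixels"][130:210,230:330,::-1]
h=lambda i,s:cv2.resize(i,s,interpolation=cv2.INTER_CUBIC)
cv2.imwrite("pics/w4.png",np.hstack([h(a,(400,292)),h(b,(365,292))]))
```

```text
{'clock': 7.625, 'eef_pos': [500.954, 149.449, 18.203], 'eef_rot': [0.0, 0.019, 1.0, 0.0], 'contact_force': [0.474, -0.63, -0.84], 'finger_gap': 0.717, 'gripper_force': 0.0}
```

View pics/w4.png

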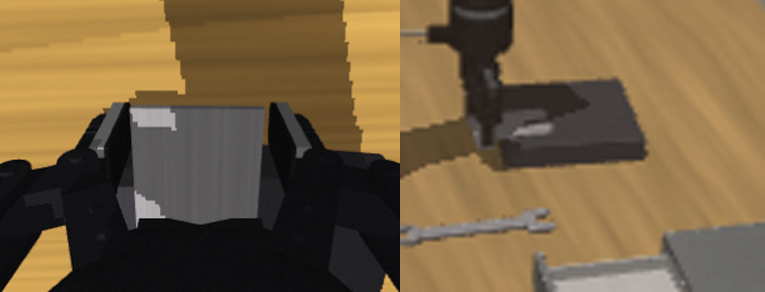

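The pads straddle the shim's end with their tips past its underside, at about (122,215) and (300,150). Next I close the gripper.

Request:
arm_command --motion '[[[0, 0, 0, 0, 0, 0, 60], [0, 0, 0, 0, 0, 0, 50], [0, 0, 0, 0, 0, 0, 40], [0, 0, 0, 0, 0, 0, 40]]]' --force 60

```text
clock: 8.22
eef_pos: [500.9, 149.5, 18.1]
eef_rot: [0.0, 0.019, 1.0, 0.0]
contact_force: [-1.6, 0.2, 5.5]
finger_gap: 0.625
gripper_force: 62.1
```

Request:
arm_command --motion '[[[0, 0, 0.5, 0, 0, 0, 40], [0, 0, 2, 0, 0, 0, 40], [0, 0, 6, 0, 0, 0, 40], [0, 0, 10, 0, 0, 0, 40], [0, 0, 10, 0, 0, 0, 40], [0, 0, 10, 0, 0, 0, 40]]]'

```text
clock: 8.98
eef_pos: [500.3, 149.3, 117.7]
eef_rot: [-0.0, 0.019, 1.0, 0.0]
contact_force: [-0.5, -0.0, -0.7]
finger_gap: 0.624
gripper_force: 63.3
```

Run:
```python
from h import *
st();c=shot("wrist"); a=c["pixels"][150:384,100:420,::-1]; c=shot("side"); b=c["pixels"][90:190,230:355,::-1]
h=lambda i,s:cv2.resize(i,s,interpolation=cv2.INTER_CUBIC)
cv2.imwrite("pics/w5.png",np.hstack([h(a,(400,292)),h(b,(365,292))]))
```

```text
{'clock': 8.975, 'eef_pos': [500.283, 149.261, 117.702], 'eef_rot': [-0.0, 0.019, 1.0, 0.0], 'contact_force': [-0.54, -0.025, -0.667], 'finger_gap': 0.624, 'gripper_force': 63.302}
```

View pics/w5.png

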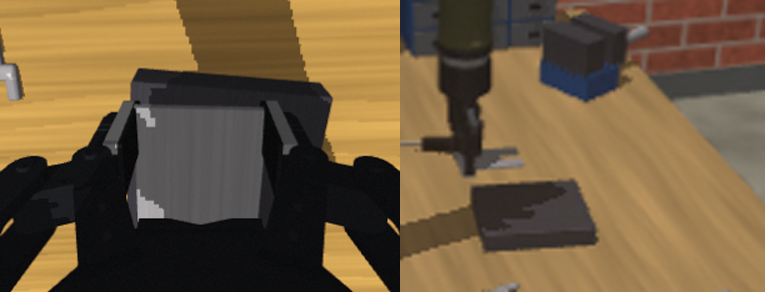

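The shim is held level and clear of the plate. Next I carry it over the tray.

Request:
arm_command --motion '[[[0.1, -1.0, 0, 0, 0, 0, 40], [0.2, -3.5, 0, 0, 0, 0, 40], [0.4, -7, 0, 0, 0, 0, 40], [0.6, -11, 0, 0, 0, 0, 40], [0.8, -15, 0, 0, 0, -0.01, 40], [1.0, -19, 0, 0, 0, -0.02, 40], [1.2, -23, 0, 0, 0, -0.026, 40], [1.4, -27, 0, 0, 0, -0.026, 40], [1.6, -31, 0, 0, 0, -0.026, 40], [1.8, -34, 0, 0, 0, -0.026, 40], [1.8, -36, 0, 0, 0, -0.026, 40], [1.8, -36.5, 0, 0, 0, -0.026, 40], [1.8, -36.5, 0, 0, 0, -0.026, 40], [1.8, -36.5, 0, 0, 0, -0.026, 40]]]'

```text
clock: 10.82
eef_pos: [518.8, -214.4, 117.6]
eef_rot: [-0.0, 0.032, 1.0, 0.0]
contact_force: [0.3, 0.5, -1.6]
finger_gap: 0.625
gripper_force: 63.3
```

Run:
```python
from h import *
st();c=shot("wrist"); crop(c,0,0,512,384,1.5,"pics/w6.png")
```

```text
{'clock': 10.825, 'eef_pos': [518.807, -214.381, 117.593], 'eef_rot': [-0.0, 0.032, 1.0, 0.0], 'contact_force': [0.309, 0.464, -1.585], 'finger_gap': 0.625, 'gripper_force': 63.314}
```

View pics/w6.png

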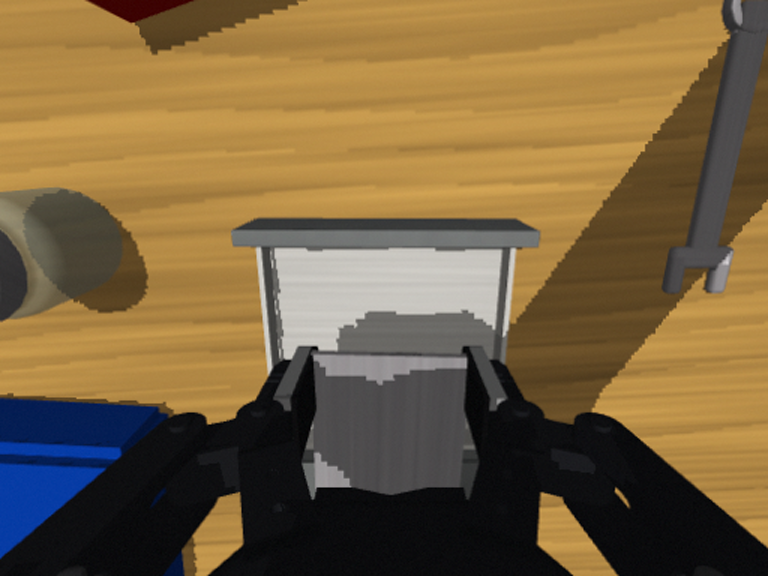

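The panel's top front edge runs from (233,231) to (540,231) and its inner edge from (233,246) to (540,246). The shim is level between the pads and centred over the tray.

Run:
```python
from h import *
c=shot("wrist")
q=lambda L:[((x+.5)/1.5-.5,(y+.5)/1.5-.5) for x,y in L]
for L in([(233,231),(540,231)],[(233,246),(540,246)]):
    P=ray(c,q(L),[50]*2); d=P[0]-P[1]; print(P.round(1),P.mean(0).round(1),np.linalg.norm(d),np.degrees(np.arctan(-d[0]/d[1])))
```

```text
[[ 474.9 -291.6   50. ]
 [ 484.8 -134.5   50. ]] [ 479.8 -213.    50. ] 157.38254512386195 -3.5942953554720103
[[ 482.6 -293.    50. ]
 [ 492.6 -134.1   50. ]] [ 487.6 -213.5   50. ] 159.15035435180627 -3.598472831365808
```

Request:
arm_command --motion '[[[0, -0.1, -4, 0, 0, 0, 40], [0, -0.1, -8, 0, 0, 0, 40], [0, -0.1, -9.4, 0, 0, 0, 40], [0, -0.1, -9.8, 0, 0, 0, 40], [0, -0.1, -10, 0, 0, 0, 40], [0, -0.1, -10, 0, 0, 0, 40]]]'

```text
clock: 11.68
eef_pos: [519.7, -216.9, 19.0]
eef_rot: [0.001, 0.032, 0.999, -0.0]
contact_force: [0.1, -0.1, -1.4]
finger_gap: 0.624
gripper_force: 63.4
```

Request:
arm_command --motion '[[[0, 0, -0.2, 0, 0, 0, 40], [0, 0, -0.4, 0, 0, 0, 40], [0, 0, -0.5, 0, 0, 0, 40], [0, 0, -0.5, 0, 0, 0, 40]]]'

```text
clock: 12.18
eef_pos: [518.9, -216.7, 13.6]
eef_rot: [0.0, 0.032, 0.999, 0.0]
contact_force: [-1.3, 0.8, 5.3]
finger_gap: 0.627
gripper_force: 66.7
```

Request:
arm_command --motion '[[[0, 0, 0.05, 0, 0, 0, 63], [0, 0, 0.05, 0, 0, 0, 65], [0, 0, 0.05, 0, 0, 0, 68], [0, 0, 0.05, 0, 0, 0, 72], [0, 0, 0.05, 0, 0, 0, 76], [0, 0, 0.05, 0, 0, 0, 76], [0, 0, 0.05, 0, 0, 0, 76]]]' --force 20

```text
clock: 13.05
eef_pos: [518.8, -216.7, 13.4]
eef_rot: [0.0, 0.032, 0.999, 0.0]
contact_force: [-0.8, -0.3, -0.0]
finger_gap: 0.764
gripper_force: 0.0
```

Request:
arm_command --motion '[[[0, 0, 1, 0, 0, 0, 76], [0, 0, 4, 0, 0, 0, 76], [0, 0, 8, 0, 0, 0, 76], [0, 0, 10, 0, 0, 0, 76], [-3, 0, 11, 0, 0, 0, 20], [-8, 0, 11, 0, 0, 0, 0], [-9, 0, 11, 0, 0, 0, 0], [-9, 0, 11, 0, 0, 0, 0]]]'

```text
clock: 14.05
eef_pos: [429.0, -216.7, 124.1]
eef_rot: [0.001, 0.033, 0.999, 0.0]
contact_force: [-0.2, -0.0, 0.3]
finger_gap: -0.003
gripper_force: 0.0
```

Run:
```python
from h import *
st();c=shot("top"); crop(c,262,90,75,105,5.4,"pics/t2.png")
```

```text
{'clock': 14.05, 'eef_pos': [429.018, -216.719, 124.105], 'eef_rot': [0.001, 0.033, 0.999, 0.0], 'contact_force': [-0.202, -0.004, 0.251], 'finger_gap': -0.003, 'gripper_force': 0.0}
```

View pics/t2.png

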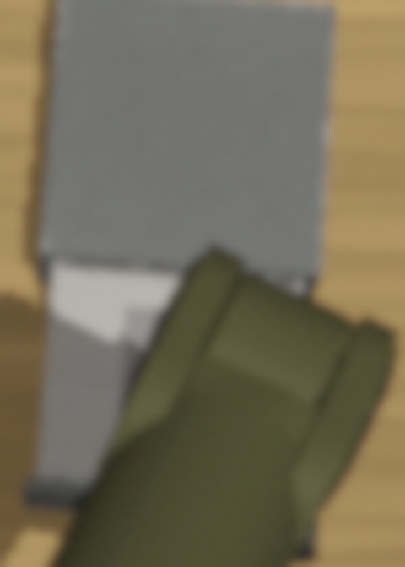

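The arm hides most of the tray, but a shim corner shows in it at (125,308). I have used all my pictures, so I'll check numerically with a rectified side view of the tray floor.

Run:
```python
from h import *
xs=np.arange(480,625,7.);ys=np.arange(-140,-300,-7.)
X,Y=np.meshgrid(xs,ys,indexing="ij");W=np.stack([X,Y,np.full_like(X,18.)],-1).reshape(-1,3)
for n in("side",):
    c=shot(n);T=np.linalg.inv(c["pose"])
    p=cv2.projectPoints(W,cv2.Rodrigues(T[:3,:3])[0],T[:3,3],c["camera_matrix"],c["D"])[0].reshape(X.shape+(2,)).astype(np.float32)
    g=cv2.remap(cv2.cvtColor(c["pixels"],cv2.COLOR_RGB2GRAY),p[...,0],p[...,1],cv2.INTER_LINEAR)
    print(n);print("\n".join(f"{int(x)} "+" ".join(f"{v:3d}" for v in r) for x,r in list(zip(xs,g))[::-1]))
```

```text
side
620 131 118 126 164 176 177 176 177 177 169 178 164 166 165 152 153 144 135 135 126 143 103  82
613 116 118 122 175 178 177 178 178 178 178 179 180 180 180 180 180 179 179 178 179 162 119 118
606 119 117 129 166 178 179 179 179 167 171 168 177 181 177 179 179 181 182 182 181 153 123 118
599 107 106 116 159 178 179 179 178 156 139 134 136 178 161 137 136 123 180 181 179 154 118 118
592 106 106 105 100 113 158 176 175 153 138 133 135 172 162 140 136 133 168 182 179 149 119 118
585 106 106 106  99  99  99 100 115 121 136 137 138 180 156 139 136 121 175 182 180 151 118 119
578 106 107 105 100  99  99 100  99  82  83 136 128 177 155 138 137 113 182 182 179 135 118 119
571 107 106 103  99  98  98  99  98  81  94 139 139 145 144 139 137 137 180 181 178 144 118 118
564 107 106 103  97  97  98  98  95  83 108 139 139 139 139 140 131 143 176 179 173 138 119 118
557 105 106 102  97  98  98  98  92  83 104 137 140 139 139 139 136 136 179 179 178 134 119 116
550 107 106 103  99  99  99  99  97  81 104 139 139 138 139 139 140 141 178 178 176 121 119 117
543 106 107 102  99  98  99 100  96  79
[... 220 characters left out ...]
 159 179 179 167 121 120 112
522 105 104 100  98  98  99 100  88  76  78 104 139 140 140 140 138 156 177 177 173 120 120 116
515 106 106 101  98 100  99 100  91  77  78  79 124 140 139 139 130 169 178 178 162 123 120 112
508 104 105  98  97  98  99 100  99  91  86  85  95 134 138 145 134 178 178 176 156 121 119 107
501  73  77  75  76  83  84  85  79  91 102 104  99 146 174 171 176 176 178 176 159 119 119 106
494  62  64  62  63  63  64  64  63  64  84  82  78 113 117 117 124 131 129 144 146 115 118 102
487  58  57  56  56  57  57  56  55  57  57  57  55  74  71  91  92  95  85  73  83  84  96  94
480  76  70  67  63  62  60  58  59  58  58  57  56  56  56  56  66  66  66  66  69  74  74  75
```

The shim lies flat in the tray at x 506–602, y −192 to −250, with the slot visible at the far end. Next I push the tray in.

Request:
arm_command --motion '[[[1.1, 0.6, 0, 0, 0, 0, 0], [1.1, 0.6, -5, 0, 0, 0, 0], [1.1, 0.6, -9.5, 0, 0, 0, 0], [1.1, 0.6, -10.8, 0, 0, 0, 0], [1.1, 0.6, -10.8, 0, 0, 0, 0], [2.0, 0.54, -10.8, 0, 0, 0, 0], [3.0, 0.48, -10.8, 0, 0, 0, 0], [3.5, 0.45, -10.8, 0, 0, 0, 0], [4.0, 0.42, -10.8, 0, 0, 0, 0], [4.5, 0.38, -10.8, 0, 0, 0, 0], [5.0, 0.35, -10.8, 0, 0, 0, 0], [5.0, 0.35, -10.8, 0, 0, 0, 0]]]'

```text
clock: 15.65
eef_pos: [478.7, -213.2, 15.1]
eef_rot: [-0.0, 0.032, 0.999, 0.0]
contact_force: [-3.4, 0.5, 1.9]
finger_gap: 0.004
gripper_force: 1.5
```

Request:
arm_command --motion '[[[0.5, -0.03, 0, 0, 0, 0, 0], [1.2, -0.08, 0, 0, 0, 0, 0], [2.0, -0.13, 0, 0, 0, 0, 0], [2.8, -0.18, 0, 0, 0, 0, 0], [3.6, -0.23, 0, 0, 0, 0, 0], [4.4, -0.28, 0, 0, 0, 0, 0], [5.2, -0.34, 0, 0, 0, 0, 0], [6.0, -0.39, 0, 0, 0, 0, 0], [6.8, -0.44, 0, 0, 0, 0, 0], [7.6, -0.49, 0, 0, 0, 0, 0], [8.4, -0.54, 0, 0, 0, 0, 0], [9.2, -0.59, 0, 0, 0, 0, 0], [9.8, -0.63, 0, 0, 0, 0, 0], [10.2, -0.66, 0, 0, 0, 0, 0], [10.4, -0.67, 0, 0, 0, 0, 0], [10.4, -0.67, 0, 0, 0, 0, 0]]]'

```text
clock: 17.65
eef_pos: [583.0, -220.1, 15.1]
eef_rot: [-0.0, 0.032, 0.999, -0.0]
contact_force: [-4.3, -0.4, -0.4]
finger_gap: -0.003
gripper_force: 2.1
```

Request:
arm_command --motion '[[[0.4, -0.03, 0, 0, 0, 0, 0], [0.8, -0.05, 0, 0, 0, 0, 0], [1.1, -0.07, 0, 0, 0, 0, 0], [1.3, -0.08, 0, 0, 0, 0, 0], [1.3, -0.08, 0, 0, 0, 0, 0]]]'

```text
clock: 18.27
eef_pos: [595.8, -220.9, 15.1]
eef_rot: [-0.0, 0.032, 0.999, -0.0]
contact_force: [-4.8, -0.0, 0.9]
finger_gap: 0.004
gripper_force: 2.2
```

Request:
arm_command --motion '[[[0.15, -0.01, 0, 0, 0, 0, 0], [0.3, -0.02, 0, 0, 0, 0, 0], [0.3, -0.02, 0, 0, 0, 0, 0]]]'

```text
clock: 18.65
eef_pos: [598.0, -221.0, 15.1]
eef_rot: [-0.001, 0.032, 0.999, 0.0]
contact_force: [-6.1, -1.4, 1.0]
finger_gap: -0.003
gripper_force: 3.2
```

Request:
arm_command --motion '[[[0.15, -0.01, 0, 0, 0, 0, 0], [0.3, -0.02, 0, 0, 0, 0, 0], [0.3, -0.02, 0, 0, 0, 0, 0]]]'

```text
clock: 19.02
eef_pos: [598.0, -221.0, 15.1]
eef_rot: [-0.004, 0.033, 0.999, 0.001]
contact_force: [-15.0, 1.5, 8.1]
finger_gap: 0.0
gripper_force: 7.5
```

The tray is at its stop: the force rises and the arm moves no further. Next I back off.

Request:
arm_command --motion '[[[-0.4, 0.03, 0, 0, 0, 0, 0], [-0.8, 0.05, 0, 0, 0, 0, 0], [-1.3, 0.08, 0, 0, 0, 0, 0], [-2.0, 0.13, 0, 0, 0, 0, 0], [-3.0, 0.19, 0, 0, 0, 0, 0], [-5.0, 0.32, 0, 0, 0, 0, 0], [-7.0, 0.45, 0, 0, 0, 0, 0], [-7.0, 0.45, 0, 0, 0, 0, 0]]]'

```text
clock: 20.02
eef_pos: [531.0, -216.4, 15.8]
eef_rot: [0.001, 0.033, 0.999, 0.0]
contact_force: [0.8, 0.4, 0.2]
finger_gap: 0.002
gripper_force: 0.0
```

Run:
```python
from h import *
st()
u=np.array([np.cos(.0645),-np.sin(.0645)]);v=np.array([-u[1],u[0]])
s=np.arange(0,170,6.)
for off in (-50,50):
  W=np.array([[*(np.array([479.8,-213.2])+u*t+v*off),50] for t in s])
  for n in("wrist","side"):
    c=shot(n);T=np.linalg.inv(c["pose"])
    p=cv2.projectPoints(W,cv2.Rodrigues(T[:3,:3])[0],T[:3,3],c["camera_matrix"],c["D"])[0][:,0].astype(np.float32)
    g=cv2.remap(c["pixels"],p[:,:1],p[:,1:],cv2.INTER_LINEAR)[:,0]
    print(off,n,[(int(t),)+tuple(int(k) for k in x) for t,x in zip(s,g)])
```

```text
{'clock': 20.025, 'eef_pos': [531.047, -216.387, 15.757], 'eef_rot': [0.001, 0.033, 0.999, 0.0], 'contact_force': [0.773, 0.357, 0.187], 'finger_gap': 0.002, 'gripper_force': 0.0}
-50 wrist [(0, 175, 135, 67), (6, 176, 134, 67), (12, 176, 136, 67), (18, 162, 123, 64), (24, 160, 121, 62), (30, 167, 128, 65), (36, 158, 120, 60), (42, 181, 139, 69), (48, 172, 132, 66), (54, 156, 117, 60), (60, 13, 13, 16), (66, 13, 12, 15), (72, 18, 18, 20), (78, 15, 17, 19), (84, 17, 18, 20), (90, 10, 11, 12), (96, 11, 10, 13), (102, 8, 9, 10), (108, 13, 13, 15), (114, 13, 13, 15), (120, 0, 0, 0), (126, 0, 0, 0), (132, 0, 0, 0), (138, 0, 0, 0), (144, 0, 0, 0), (150, 0, 0, 0), (156, 0, 0, 0), (162, 0, 0, 0), (168, 0, 0, 0)]
-50 side [(0, 161, 128, 81), (6, 160, 128, 82), (12, 158, 126, 80), (18, 160, 126, 81), (24, 161, 128, 82), (30, 135, 111, 77), (36, 81, 71, 57), (42, 86, 75, 60), (48, 83, 71, 55), (54, 89, 72, 47), (60, 93, 74, 48), (66, 94, 74, 49), (72, 95, 76, 49), (78, 98, 78, 51), (84, 97, 77, 51), (90, 92, 73, 48), (96, 87, 69, 46), (102, 73, 67, 61), (108, 70, 67, 66), (114, 71, 68, 67), (12
[... 559 characters left out ...]
10, 10, 11), (120, 0, 0, 0), (126, 0, 0, 0), (132, 0, 0, 0), (138, 0, 0, 0), (144, 0, 0, 0), (150, 0, 0, 0), (156, 0, 0, 0), (162, 0, 0, 0), (168, 0, 0, 0)]
50 side [(0, 143, 113, 73), (6, 117, 93, 59), (12, 93, 74, 47), (18, 92, 73, 47), (24, 91, 72, 47), (30, 91, 73, 47), (36, 92, 73, 47), (42, 92, 73, 48), (48, 57, 46, 34), (54, 36, 29, 24), (60, 37, 30, 26), (66, 36, 32, 26), (72, 37, 32, 28), (78, 47, 43, 40), (84, 81, 77, 77), (90, 50, 45, 42), (96, 72, 58, 40), (102, 93, 73, 48), (108, 89, 72, 50), (114, 63, 57, 52), (120, 63, 60, 57), (126, 71, 68, 63), (132, 79, 74, 70), (138, 79, 76, 73), (144, 67, 64, 61), (150, 65, 63, 60), (156, 64, 62, 59), (162, 64, 61, 59), (168, 64, 61, 59)]
```

Request:
arm_command --motion '[[[-3, 0, 0, 0, 0, 0, 0], [-5, 0, 5, 0, 0, 0, 0], [-5, 0, 11, 0, 0, 0, 0], [-5, 0, 15, 0, 0, 0, 0], [-5, 0, 15, 0, 0, 0, 0], [-5, 0, 15, 0, 0, 0, 0], [-5, 0, 15, 0, 0, 0, 0], [-5, 0, 15, 0, 0, 0, 0], [-5, 0, 15, 0, 0, 0, 0]]]'

```text
clock: 21.35
eef_pos: [481.4, -216.5, 164.7]
eef_rot: [-0.001, 0.032, 0.999, 0.0]
contact_force: [-0.1, 0.4, -0.0]
finger_gap: 0.001
gripper_force: 0.0
```

Run:
```python
from h import *
st()
u=np.array([np.cos(.0645),-np.sin(.0645)]);v=np.array([-u[1],u[0]])
s=np.arange(90,150,3.)
W=np.array([[*(np.array([479.8,-213.2])+u*t-v*50),50] for t in s])
c=shot("side");T=np.linalg.inv(c["pose"])
p=cv2.projectPoints(W,cv2.Rodrigues(T[:3,:3])[0],T[:3,3],c["camera_matrix"],c["D"])[0][:,0].astype(np.float32)
print([(int(t),int(x.mean())) for t,x in zip(s,cv2.remap(c["pixels"],p[:,:1],p[:,1:],cv2.INTER_LINEAR)[:,0])])
ctrl.finish_job()
```

```text
{'clock': 21.35, 'eef_pos': [481.436, -216.491, 164.697], 'eef_rot': [-0.001, 0.032, 0.999, 0.0], 'contact_force': [-0.098, 0.385, -0.002], 'finger_gap': 0.001, 'gripper_force': 0.0}
[(90, 125), (93, 123), (96, 117), (99, 100), (102, 74), (105, 68), (108, 68), (111, 68), (114, 69), (117, 72), (120, 98), (123, 110), (126, 124), (129, 162), (132, 119), (135, 87), (138, 76), (141, 81), (144, 103), (147, 106)]
the job is handed in; nothing more can be done
```

The shim is lying flat in the tray, the tray is latched about 10 mm out and was still there with the arm clear for over a second, and the job was handed in at about 21 s; the shim settled the last 8 mm or so onto the floor when the gripper opened.

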